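# Open the push-and-turn safety cap of a cleaner bottle

## Task

Open the cleaner bottle with the red safety cap: push the cap down and, keeping it pressed, twist it anticlockwise (seen from above) until it comes free, then lift it straight off. Finish while still holding the cap in the gripper, upright and still, about 5 cm above its bottle's mouth; do not put it down or let go. Leave the bottle with the blue cap, the metal ring, the loupe and the brush alone.

Things in the scene. Friction and masses are not known exactly. Their poses are not given: they have to be found in the camera images.
- red_cap: Red ribbed safety cap, 44 mm across, 26 mm tall, 30 g, locked on its bottle at the start. Origin: centre of its open underside (rim), z up; a white pointer bar on its top lies on its -x side. A spring holds it up in two notches so that it neither turns nor lifts. Clockwise turning is always blocked. Once unlocked it lifts straight up and is clear of the bottle after 23 mm.
- red_cap_top (a point): Centre of the flat top of the red cap, 26 mm above its rim. Grip the cap from above across any diameter; all of its height is free. To unlock: press it down 5 to 7 mm from its locked height (7 mm is the stop), and turn it anticlockwise seen from above while down. It is free after 50 degrees (0.87 rad); 60 to 75 degrees is a good turn; a stop comes at about 130 degrees.
- red_bottle: White bottle of the red cap, clamped in a round grey holder (foot 84 mm across) screwed to the bench: immovable. 58 mm across, its shoulder slopes from z = 72 mm to 91 mm (30 mm across). Origin: on its axis at bench height, z up. The locked cap's rim is at z = 100 mm, its x along the bottle's x. On the shoulder a black bar (-x side) marks locked, a black dot open.
- red_mouth (a point): Centre of the mouth of the red cap's bottle (top of its plug when up), 123 mm above the bench on the bottle's axis.
- seal_plug (a joint): Spring-loaded sealing plug in the mouth of the red cap's bottle, pushed down by the cap: 0 m = up, 0.007 m = fully down (stop). It pushes up with about 4 N at 0 and 13 N fully down.
- blue_bottle: A second bottle in the same kind of holder, same size and shape, its cap (fixed) blue. Origin: on its axis at the bench surface. To be left alone.
- ring_part: Small loose pale metal ring, 26 mm across, 16 mm tall, standing on the bench. Origin: centre of its underside. To be left alone.
- loupe: Small loose black loupe, 34 mm across, 31 mm tall, standing on the bench. Origin: centre of its underside. To be left alone.
- brass_brush: Loose wooden brush with brass bristles, 19 x 175 x 22 mm, lying on the bench. Origin: centre of its underside, long side along its y axis. To be left alone.
Mind the look-alikes: they are no part of the job. Leave any turquoise look-alike of the red_bottle alone.

How it is judged:
By the outcome, as a careful person would: the job done as asked, in the order asked, and still so for the second after the job is handed in, while the arm keeps its last pose, push and grip.
It also fails if it takes over 35 s, if anything falls off the work surface, if the arm or the gripper's body presses on something with over 40 N, if the wrist force passes 120 N, or if a joint passes its speed limit or range.

## Robot

A 6-joint arm with a two-finger parallel gripper is mounted at the origin on a cart in front of the work surface, level with it; the furniture and walls round the work are solid. World frame = base frame: x ahead of the robot, y to its left, z up, the work surface at z = 0. Lengths are in m, angles in rad, forces in N, time in s.
With the tool pointing down it reaches from about 0.375 to 0.975 m from the base axis. Payload 3.8 kg.
Tool frame: the origin (TCP) lies at the very end of the fingers, on their centre line; the grasp point (between the pads) lies behind it (bot.tcp_to_grasp is the y of the grasp point in the tool frame, in m); y points along the fingers, z is the direction in which the jaws open and shut, and the axes are right-handed (so a half turn about y gives the same grasp; the last joint's range is limited). The gripper opens to 85 mm and grips with 20 to 120 N. Pads are 22 mm wide; open, the fingers measure 114 mm over their backs; the gripper's body (76 mm by 85 mm) begins 54 mm behind the grasp point. The pads swing forward as they close: fully open they stand 13 mm farther back than shut.
Start: joints at [1.281, 0.264, 1.604, -0, 1.274, -0.037], TCP at [0.169, 0.654, 0.231] pointing down, gripper open.
Joint ranges: [-2.63, 2.63], [-0.94, 2.18], [0.31, 2.57], [-1.31, 4.45], [0, 2.66], [-2.55, 2.55]. Speed limits (rad/s): [2.57, 2.57, 3.14, 3.14, 3.14, 3.14].

## Interface

Orientations are given as a rotation vector (axis times angle).
In Python, from workcell import bot, optics, workorder gives the robot as it stands.
- The arm moves only by the shell command python3 -m handwheel 'ROWS' [FORCE]. ROWS is JSON, a list of rows, each a list of 7 numbers: the shift along the tool's x, y, z in m, then the turn, a rotation vector about the tool's x, y, z in rad, then the opening, from 0 (shut) to 1 (fully open). A call has 1 to 8 rows; each row shifts and turns the commanded pose from where the row before left it, along the tool's axes as they then stand; what a row does not reach is not made up. A row lasts 1/8 s, in which the tool goes at most 62.5 mm and 10.7 degrees, less where a joint would pass 70% of its speed; a pose out of reach is approached as far as the arm can. A call with a gripper value outside its range is refused whole. The fingers move at their own pace and stop on an object; FORCE is the grip in N (left out, the last holds). Time passes only in rows, so rows that do not move let the fingers close. It gives the time, the measured TCP pose, the force and the opening at its end, in the units of the state.
- bot.read_state(): the state, without advancing time (a new reading comes with each control period).
- optics.read_camera(name): name is "scene" or "top" or "wrist"; returns a dict with "image" (480x640x3 uint8, red, green, blue), "z_map" (480x640 float32, m along the optical axis (not along the pixel's ray), 0 where there is no reading), "mtx" (3x3 intrinsics, pixels), "dist" ([k1, k2, p1, p2, k3] as OpenCV has them; the pictures are not rectified), "world_from_camera" (4x4, takes a point from camera to world coordinates); the wrist camera has in their place "hand_eye" (4x4, takes a point from camera to tool coordinates, whose origin is the TCP and whose axes are the tool frame's). Camera axes: x right, y down, z forward; pixel columns grow to the right and rows downward; lengths in m; the calibration is good to about 2 mm. A picture is of the moment at which its call begins: read the wrist's pose just before it.
- workorder.finish_job(): hands the job in, once; it reports no verdict.
The state is a dict: "time": time; "q": joint angles; "joint_vel": joint speeds; "joint_torque": joint torques, N m; "tool_pos": TCP position; "tcp_rot": TCP orientation; "wrist_force": force on the tool from outside, world axes, zero at the start; "torque": the same for the moment, N m; "width": opening from 0.0 (shut) to 1.0 (fully open).
Only numpy, scipy, OpenCV 4.12 (cv2) and the standard library are available. Lean on these libraries where they do the work, as an engineer would, in place of code of your own. Each camera call takes 0.05 s, during which the arm holds its last target.

## Working session

There is one attempt and no reset: what is moved stays moved. The work goes in short steps, Python scripts to look and compute and a shell command to move; the robot and the scene stay as the last step left them, time stands still between calls to the robot, and variables do not carry over. Pictures are saved under pics/ and viewed, and the job is handed in when it is done.

```bash
mkdir -p pics; ls
python3 - <<'E'
from workcell import bot, optics
import cv2
s=bot.read_state(); print(s); print(bot.tcp_to_grasp)
for n in ("scene","top","wrist"):
    c=optics.read_camera(n); cv2.imwrite(f"pics/{n}0.png",c["image"][:,:,::-1])
    print(n,c["mtx"],c["dist"],c.get("world_from_camera",c.get("hand_eye")))
E
```

```text
pics
{'time': 0.0, 'q': array([ 1.28108886e+00,  2.64805760e-01,  1.60541649e+00, -2.28874118e-05,
        1.27372681e+00, -3.69034638e-02]), 'joint_vel': array([ 5.16239974e-05, -8.06729085e-04,  1.59556020e-03, -3.47390871e-04,
       -1.06457391e-03, -1.39084213e-03]), 'joint_torque': array([ 4.15376480e-04, -5.15130258e+01, -3.67309034e+01, -6.77147546e-05,
        1.30864192e-02, -1.16130329e-05]), 'tool_pos': array([0.16862403, 0.65280985, 0.22990366]), 'tcp_rot': array([-1.56400195,  0.19879894, -0.19822965]), 'wrist_force': array([ 0.60359185, -0.92483545, -0.26008727]), 'torque': array([-0.00259004, -0.05650807,  0.03437458]), 'width': 1.0002423295795444}
-0.0187
scene [[589.64749703   0.         312.7749116 ]
 [  0.         589.64749703 236.46003013]
 [  0.           0.           1.        ]] [0.02584688 0.         0.         0.         0.        ] [[-0.59662735 -0.32590047  0.73336531 -0.21473564]
 [-0.8022764   0.21977462 -0.55502405  0.57168795]
 [ 0.01970752 -0.91950421 -0.39258581  0.50999379]
 [ 0.          0.          0.          1.        ]]
top [[584.24999915   0. 
[... 201 characters left out ...]
1  2.00349958e-01  3.35566857e-01]
 [-9.99984145e-01  3.01614566e-03  4.75536742e-03 -9.39014712e-04]
 [-5.26322441e-03 -2.00337260e-01 -9.79712856e-01  1.21948369e+00]
 [ 0.00000000e+00  0.00000000e+00  0.00000000e+00  1.00000000e+00]]
wrist [[427.00701512   0.         322.35479855]
 [  0.         427.00701512 242.84805784]
 [  0.           0.           1.        ]] [-0.09970583  0.          0.          0.          0.        ] [[ 1.25484351e-04  9.66238921e-01  2.57647689e-01 -6.71461828e-02]
 [ 5.81088999e-04 -2.57647718e-01  9.66238747e-01 -1.43090051e-01]
 [ 9.99999823e-01  2.84683955e-05 -5.93801565e-04  1.34686378e-03]
 [ 0.00000000e+00  0.00000000e+00  0.00000000e+00  1.00000000e+00]]
```

View pics/top0.png

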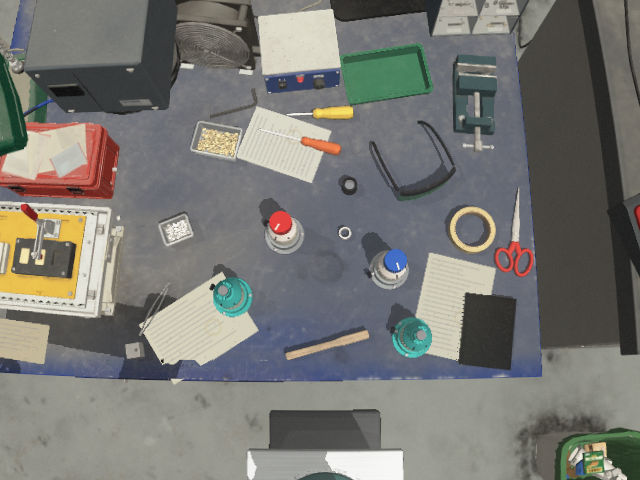

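View pics/scene0.png

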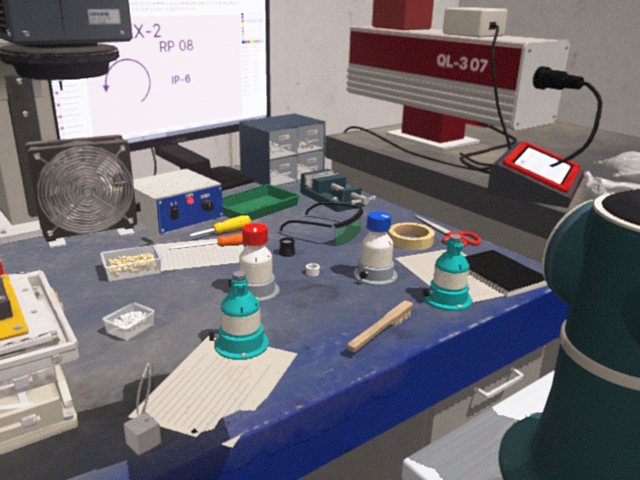

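View pics/wrist0.png

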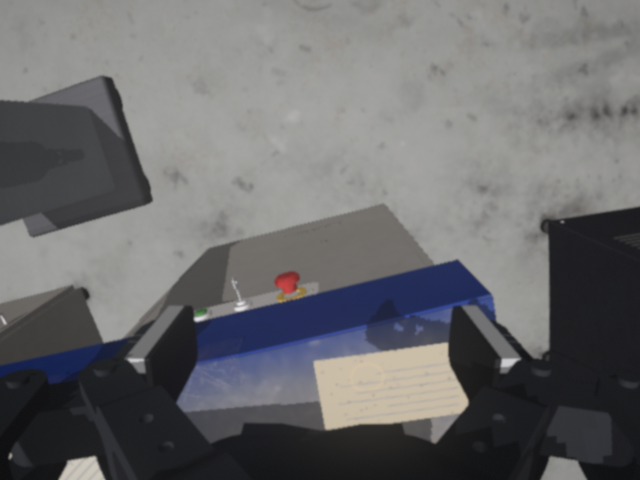

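The top view shows the red cap at (279,222), the blue cap at (396,260), turquoise look-alikes at (232,295) and (412,335), the ring at (345,232), the loupe at (349,185) and the brush at (327,345). Next I'll measure the cap.

```bash
cat > h.py <<'E'
from workcell import bot, optics
import cv2, numpy as np
from scipy.spatial.transform import Rotation as R
def pts(c,T):
    v,u=np.mgrid[0:480,0:640]
    n=cv2.undistortPoints(np.stack([u,v],-1).reshape(-1,1,2).astype(float),c["mtx"],c["dist"]).reshape(480,640,2)
    z=c["z_map"].astype(float)
    P=np.dstack([n[...,0]*z,n[...,1]*z,z])
    return P@T[:3,:3].T+T[:3,3]
def wT(s):
    T=np.eye(4);T[:3,:3]=R.from_rotvec(s["tcp_rot"]).as_matrix();T[:3,3]=s["tool_pos"];return T
def grab(n):
    s=bot.read_state();c=optics.read_camera(n)
    T=c["world_from_camera"] if n!="wrist" else wT(s)@c["hand_eye"]
    return s,c,pts(c,T),T
E
python3 - <<'E'
from h import *
from scipy.optimize import least_squares
s=bot.read_state(); print(R.from_rotvec(s["tcp_rot"]).as_matrix().round(3))
for n in("top","scene"):
    s,c,P,T=grab(n)
    im=c["image"].astype(int)
    red=(im[...,0]>130)&(im[...,1]<80)&(im[...,2]<80)
    reg=(abs(P[...,2]-.113)<.03)&(P[...,0]>.3)&(P[...,0]<.9)&(abs(P[...,1])<.3)
    m=red&reg
    l,k,st,ce=cv2.connectedComponentsWithStats(m.astype(np.uint8))
    for i in range(1,l):
        if st[i,4]>60:
            q=P[k==i]; print(n,st[i],q.mean(0).round(4),q.min(0).round(4),q.max(0).round(4))
            hi=np.percentile(q[:,2],95); t=q[abs(q[:,2]-.126)<.004]; print(hi,t.mean(0),t.min(0),t.max(0))
    if n=="top":
        x0,y0=279,222
        cv2.imwrite("pics/topcrop.png",cv2.resize(c["image"][180:270,230:330,::-1],None,fx=6,fy=6,interpolation=cv2.INTER_CUBIC))
        for nm,(u,v) in dict(blue=(396,260),t1=(232,290),t2=(412,330),ring=(345,232),loupe=(349,183)).items(): print(nm,P[v,u].round(3))
        print("work heights max",np.nanmax(P[200:375,150:440,2]))
    else: cv2.imwrite("pics/scenecrop.png",cv2.resize(c["image"][210:310,210:310,::-1],None,fx=5,fy=5,interpolation=cv2.INTER_CUBIC))
E
```

```text
[[ 0.968 -0.001  0.25 ]
 [-0.25  -0.002  0.968]
 [-0.    -1.    -0.002]]
top [269 211  23  23 375] [0.5966 0.0842 0.1249] [0.5756 0.0639 0.1045] [0.6188 0.1063 0.131 ]
0.12914207653285828 [0.59736312 0.08531806 0.12571819] [0.57563996 0.06546061 0.12201159] [0.61775954 0.10632308 0.12977555]
blue [ 0.52  -0.136  0.128]
t1 [0.468 0.18  0.092]
t2 [ 0.39  -0.169  0.089]
ring [ 0.603 -0.045  0.001]
loupe [ 0.703 -0.053  0.031]
work heights max 1.2194836874752941
scene [242 223  26  23 464] [0.5868 0.0888 0.1152] [0.5712 0.0633 0.0965] [0.6165 0.1068 0.1257]
0.12427019053879713 [0.59557718 0.08530991 0.12340429] [0.57425874 0.06331791 0.12203751] [0.61647848 0.10582343 0.12569683]
```

View pics/topcrop.png

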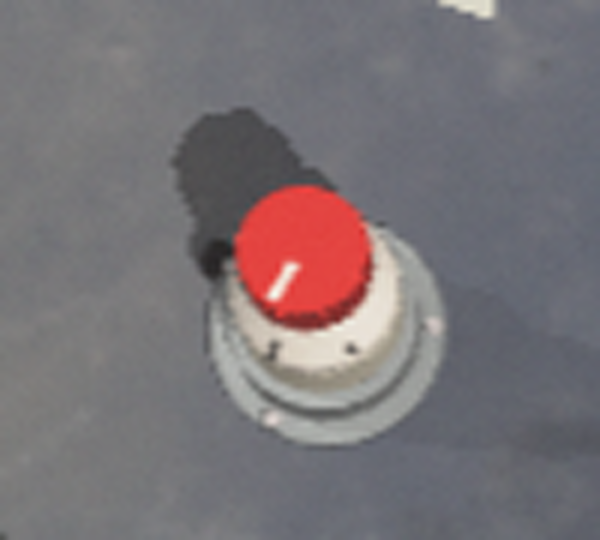

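View pics/scenecrop.png

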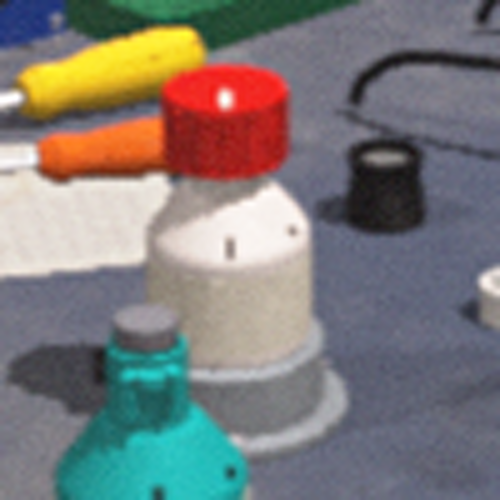

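Both cameras put the cap's top centre near (0.597, 0.085, 0.125), which agrees with the stated 0.126. The pointer bar lines up with the locked mark. Before moving, I'll check heights along the path.

Run:
```python
from h import *
s,c,P,T=grab("top"); Q=P[(c["z_map"]>0)]
_,c2,P2,_=grab("scene"); Q=np.vstack([Q,P2[c2["z_map"]>0]])
a=np.array([.169,.653]);b=np.array([.597,.085]);d=(b-a)/np.linalg.norm(b-a);L=np.linalg.norm(b-a)
r=Q[:,:2]-a; t=r@d; w=abs(r@np.array([-d[1],d[0]]))
for t0 in np.arange(-.1,L+.1,.05):
    m=(t>=t0)&(t<t0+.05)&(w<.13); print(t0.round(2),m.sum(), np.sort(Q[m,2])[-5:].round(3) if m.any() else None)
tm=R.from_rotvec(s["tcp_rot"]).as_matrix()
print("shift in tool axes", (tm.T@np.array([.597-s["tool_pos"][0],.085-s["tool_pos"][1],0])).round(4))
```

```text
-0.1 1018 [-0.784 -0.784 -0.784 -0.783 -0.782]
-0.05 1027 [-0.786 -0.786 -0.785 -0.785 -0.784]
0.0 928 [0.003 0.003 0.004 0.005 0.005]
0.05 1073 [0.006 0.006 0.006 0.007 0.007]
0.1 1304 [0.006 0.006 0.007 0.008 0.011]
0.15 1558 [0.007 0.007 0.007 0.008 0.009]
0.2 3101 [0.129 0.13  0.131 0.131 0.132]
0.25 11897 [0.143 0.143 0.145 0.145 0.146]
0.3 11412 [0.146 0.146 0.146 0.147 0.149]
0.35 8959 [0.131 0.132 0.133 0.133 0.135]
0.4 7195 [0.009 0.01  0.01  0.01  0.01 ]
0.45 6543 [0.025 0.025 0.026 0.029 0.029]
0.5 8476 [0.125 0.125 0.126 0.126 0.126]
0.55 4936 [0.124 0.124 0.124 0.125 0.128]
0.6 4552 [0.008 0.008 0.008 0.009 0.009]
0.65 5888 [0.129 0.129 0.13  0.13  0.13 ]
0.7 4448 [0.13  0.13  0.13  0.132 0.132]
0.75 3887 [0.008 0.008 0.008 0.008 0.013]
0.8 3749 [0.02  0.02  0.021 0.021 0.021]
shift in tool axes [ 5.568e-01  5.000e-04 -4.430e-01]
```

```bash
python3 -m handwheel '[[0.0348,-0.002,-0.0277,0,0,0,1],[0.0348,0,-0.0277,0,0,0,1],[0.0348,0,-0.0277,0,0,0,1],[0.0348,0,-0.0277,0,0,0,1],[0.0348,0,-0.0277,0,0,0,1],[0.0348,0,-0.0277,0,0,0,1],[0.0348,0,-0.0277,0,0,0,1],[0.0348,0,-0.0277,0,0,0,1]]'
```

```text
time: 1.35
tool_pos: [0.3837, 0.3682, 0.2335]
tcp_rot: [-1.561, 0.198, -0.199]
wrist_force: [-0.1, -0.2, -0.6]
width: 1.003
```

```bash
python3 -m handwheel '[[0.0348,0,-0.0277,0,0,0,1],[0.0348,0,-0.0277,0,0,0,1],[0.0348,0,-0.0277,0,0,0,1],[0.0348,0,-0.0277,0,0,0,1],[0.0348,0,-0.0277,0,0,0,1],[0.0348,0,-0.0277,0,0,0,1],[0.0348,0,-0.0277,0,0,0,1],[0.0348,0,-0.0277,0,0,0,1]]'; python3 -m handwheel '[[0,0,0,0,0.18,0,1],[0,0,0,0,0.18,0,1],[0,0,0,0,0.18,0,1],[0,0,0,0,0.18,0,1],[0,0,0,0,0.18,0,1],[0,0,0,0,0.18,0,1],[0,0,0,0,0,0,1],[0,0,0,0,0,0,1]]'
cat > m.py <<'E'
from h import *
import sys
s,c,P,T=grab("wrist")
print(s["q"].round(3)); M=R.from_rotvec(s["tcp_rot"]).as_matrix(); print(M.round(3),s["tool_pos"].round(4))
im=c["image"].astype(int)
red=(im[...,0]>110)&(im[...,1]<80)&(im[...,2]<80)&(c["z_map"]>0)
q=P[red]; t=q[abs(q[:,2]-.126)<.004]; print(len(q),len(t),t.mean(0),(t.min(0)+t.max(0))/2,t.max(0)-t.min(0),np.median(t[:,2]))
cc=(t.min(0)+t.max(0))/2
print("tool shift to cap centre", (M.T@(cc-s["tool_pos"])).round(4))
cv2.imwrite(f"pics/{sys.argv[1]}.png",c["image"][:,:,::-1])
E
python3 m.py w1
```

```text
time: 2.35
tool_pos: [0.5979, 0.0839, 0.2335]
tcp_rot: [-1.561, 0.198, -0.199]
wrist_force: [0.6, 1.0, -0.3]
width: 1.003
time: 3.35
tool_pos: [0.5971, 0.0852, 0.2333]
tcp_rot: [-1.314, 1.03, -1.03]
wrist_force: [0.5, 0.5, 0.2]
width: 0.995
[ 0.1    0.128  1.761 -0.     1.252 -0.141]
[[ 0.239  0.     0.971]
 [-0.971 -0.     0.239]
 [ 0.    -1.     0.   ]] [0.5971 0.0852 0.2333]
509 302 [0.59888596 0.10222668 0.1254727 ] [0.59549099 0.09356613 0.12511957] [0.04167499 0.03053828 0.00594854] 0.12588547105141246
tool shift to cap centre [-0.0085  0.1082  0.0005]
```

View pics/w1.png

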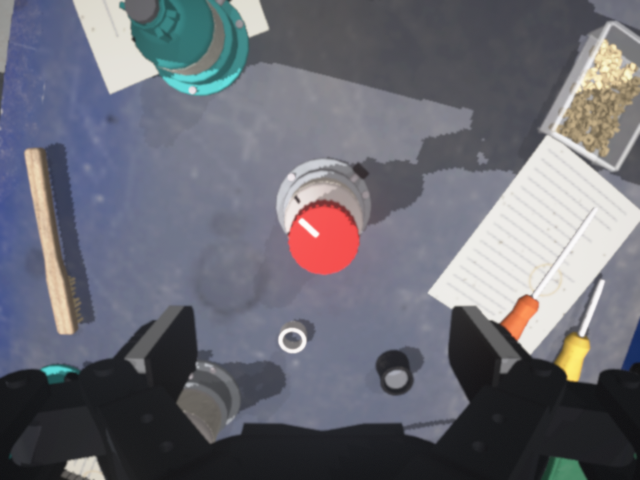

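The wrist view shows the red cap at (324,239), with the jaws either side and clear of it. The depth reading covers only part of the cap, so I'll fit its circular top by intersecting pixel rays with z = 0.126.

```bash
cat > f.py <<'E'
from h import *
from scipy.optimize import least_squares
def fit(n,zt=.126):
    s,c,P,T=grab(n); im=c["image"].astype(int)
    red=((im[...,0]>110)&(im[...,1]<90)&(im[...,2]<90)).astype(np.uint8)
    if n=="top": red[:,:230]=0;red[:,330:]=0;red[:180]=0;red[270:]=0
    if n=="wrist": red[:,:200]=0;red[:,440:]=0;red[300:]=0
    l,k,st,ce=cv2.connectedComponentsWithStats(red); i=1+st[1:,4].argmax()
    ct=cv2.findContours((k==i).astype(np.uint8),cv2.RETR_EXTERNAL,cv2.CHAIN_APPROX_NONE)[0]
    ct=max(ct,key=len).reshape(-1,1,2).astype(float)
    nn=cv2.undistortPoints(ct,c["mtx"],c["dist"]).reshape(-1,2)
    d=np.c_[nn,np.ones(len(nn))]@T[:3,:3].T; o=T[:3,3]
    p=(o+d*((zt-o[2])/d[:,2])[:,None])[:,:2]
    # keep the far side from the visible side wall: points away from the camera
    c0=p.mean(0); toward=c0-o[:2]; keep=((p-c0)@(toward/np.linalg.norm(toward)))>-.004
    q=p[keep]
    r=least_squares(lambda x:np.hypot(*(q-x[:2]).T)-x[2],[*c0,.022],loss="soft_l1",f_scale=.0005)
    print(n,st[i],ce[i],r.x.round(4)); return s,r.x
if __name__=="__main__":
    s,x=fit("wrist"); fit("top"); M=R.from_rotvec(s["tcp_rot"]).as_matrix()
    print((M.T@(np.r_[x[:2],.126]-s["tool_pos"])).round(4))
E
python3 f.py
```

```text
wrist [ 288  200   71   73 3686] [324.88714053 237.36706457] [0.5961 0.0872 0.0207]
top [285 213   6  19  61] [287.62295082 222.3442623 ] [0.6015 0.0716 0.0064]
[-0.0022  0.1073 -0.0005]
```

```bash
python3 -m handwheel '[[-0.0015,0.03,0,0,0,0,1],[0,0.03,0,0,0,0,1],[0,0,0,0,0,0,1]]'; sed -i 's/red\[300:\]=0/red[330:]=0/' f.py; python3 f.py; python3 m.py w2
```

```text
time: 3.88
tool_pos: [0.5943, 0.0864, 0.1702]
tcp_rot: [-1.317, 1.036, -1.028]
wrist_force: [-0.3, -0.1, -0.6]
width: 0.998
wrist [ 285  223   92   98 6606] [331.10278535 272.90402664] [0.5963 0.0872 0.021 ]
top [286 214   5  18  59] [288.28813559 221.98305085] [0.6011 0.0764 0.0105]
[-0.0003  0.0442  0.0024]
[ 0.103  0.172  1.824 -0.     1.146 -0.136]
[[ 0.236  0.     0.972]
 [-0.972  0.     0.236]
 [ 0.    -1.     0.   ]] [0.5969 0.0867 0.1738]
4876 4277 [0.59878295 0.09138156 0.12633801] [0.59607437 0.08782367 0.12543426] [0.04292427 0.0421228  0.00679647] 0.12642362687883882
tool shift to cap centre [-0.0013  0.0483 -0.0006]
```

View pics/w2.png

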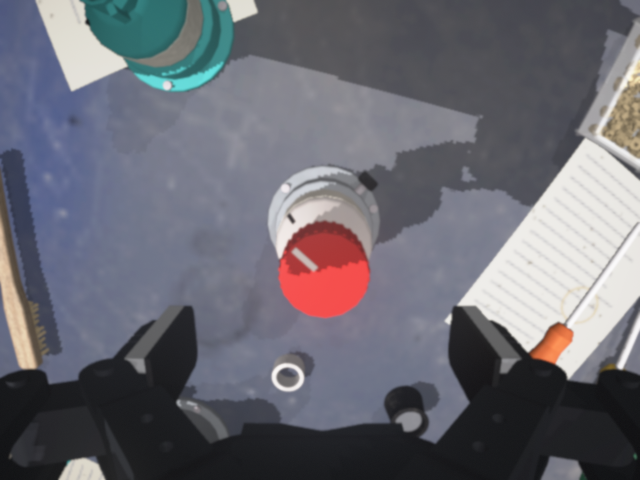

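```bash
python3 -m handwheel '[[-0.0008,0.03,-0.0005,0,0,0,1],[0,0.03,0,0,0,0,1],[0,0.0185,0,0,0,0,1],[0,0,0,0,0,0,1],[0,0,0,0,0,0,1]]'; python3 -m handwheel '[[0,0,0,0,0,0,0.4],[0,0,0,0,0,0,0.3],[0,0,0,0,0,0,0.2],[0,0,0,0,0,0,0.1],[0,0,0,0,0,0,0],[0,0,0,0,0,0,0],[0,0,0,0,0,0,0],[0,0,0,0,0,0,0]]' 60; python3 m.py w3
```

```text
time: 4.65
tool_pos: [0.5973, 0.0874, 0.0963]
tcp_rot: [-1.311, 1.03, -1.033]
wrist_force: [0.7, 0.4, 0.1]
width: 0.999
time: 5.65
tool_pos: [0.5966, 0.0874, 0.0951]
tcp_rot: [-1.312, 1.031, -1.033]
wrist_force: [1.1, 0.2, 4.5]
width: 0.48
[ 0.104  0.247  1.891  0.     1.002 -0.134]
[[ 0.236  0.001  0.972]
 [-0.972  0.     0.236]
 [ 0.    -1.     0.001]] [0.5966 0.0874 0.0951]
15754 13545 [0.59547464 0.08837564 0.12545013] [0.59574103 0.0869396  0.12480694] [0.0432921  0.04409639 0.00560486] 0.12552517257651435
tool shift to cap centre [ 0.0002 -0.0297 -0.0009]
```

View pics/w3.png

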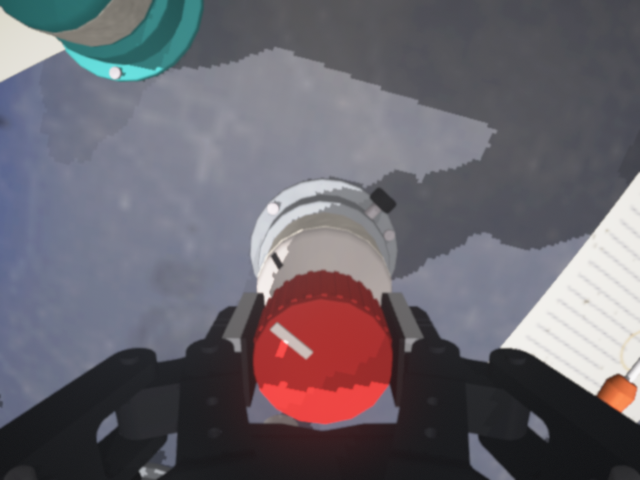

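The wrist view shows the cap at (323,350), centred between both pads. Its centre is within 1 mm of the tool axis, so I'll press down.

```bash
python3 -m handwheel '[[0,0.002,0,0,0,0,0],[0,0.002,0,0,0,0,0],[0,0.0015,0,0,0,0,0],[0,0.001,0,0,0,0,0],[0,0,0,0,0,0,0],[0,0,0,0,0,0,0]]' 80; python3 m.py w4
```

```text
time: 6.45
tool_pos: [0.5966, 0.0874, 0.0898]
tcp_rot: [-1.312, 1.031, -1.033]
wrist_force: [-1.8, -0.1, 11.8]
width: 0.48
[ 0.104  0.253  1.894  0.     0.993 -0.134]
[[ 0.236  0.001  0.972]
 [-0.972  0.     0.236]
 [ 0.    -1.     0.001]] [0.5966 0.0874 0.0898]
15697 11 [0.58859716 0.08366429 0.12218446] [0.59021716 0.08693805 0.12240692] [0.02865929 0.02864794 0.00078353] 0.12207364217974373
tool shift to cap centre [-0.0011 -0.0326 -0.0063]
```

```bash
python3 -m handwheel '[[0,0.0007,0,0,0,0,0],[0,0,0,0,0,0,0],[0,0,0,0,-0.06,0,0],[0,0,0,0,-0.1,0,0],[0,0,0,0,-0.1,0,0],[0,0,0,0,0,0,0]]'; python3 m.py w5
```

```text
time: 7.25
tool_pos: [0.5971, 0.0873, 0.0895]
tcp_rot: [-1.404, 0.833, -0.836]
wrist_force: [-0.6, 0.5, 11.8]
width: 0.478
[ 0.104  0.254  1.894 -0.     0.991 -0.395]
[[ 0.478  0.002  0.878]
 [-0.878  0.     0.478]
 [ 0.001 -1.     0.002]] [0.5971 0.0873 0.0895]
15519 1 [0.57918512 0.07675146 0.12218804] [0.57918512 0.07675146 0.12218804] [0. 0. 0.] 0.12218803643449097
tool shift to cap centre [ 0.0007 -0.0327 -0.0208]
```

View pics/w5.png

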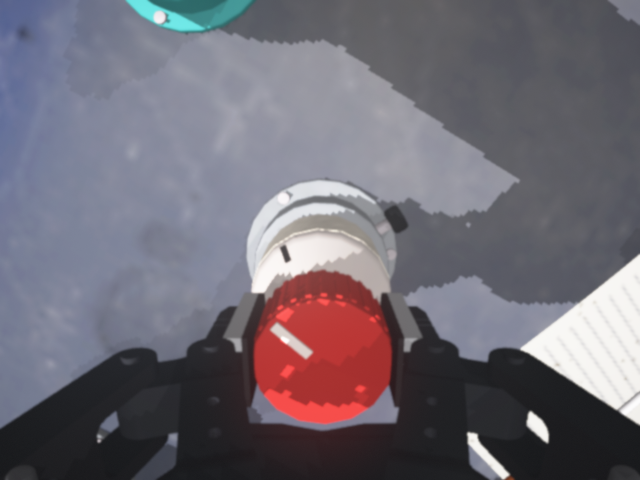

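The pointer keeps its place in the gripper at (292,341), while the black bar on the shoulder has moved to (284,254). So the cap is turning with the gripper, anticlockwise by 0.26 rad so far, and I'll continue.

```bash
python3 -m handwheel '[[0,0,0,0,-0.12,0,0],[0,0,0,0,-0.12,0,0],[0,0,0,0,-0.12,0,0],[0,0,0,0,-0.12,0,0],[0,0,0,0,-0.12,0,0],[0,0,0,0,-0.12,0,0],[0,0,0,0,-0.12,0,0],[0,0,0,0,-0.06,0,0]]'; python3 -m handwheel '[[0,0,0,0,0,0,0],[0,0,0,0,0,0,0]]'; python3 m.py w6
```

```text
time: 8.3
tool_pos: [0.5957, 0.0873, 0.089]
tcp_rot: [-1.567, 0.134, -0.133]
wrist_force: [-4.3, -1.0, 13.3]
width: 0.479
time: 8.55
tool_pos: [0.5958, 0.0873, 0.089]
tcp_rot: [-1.567, 0.136, -0.135]
wrist_force: [-4.3, -0.9, 12.5]
width: 0.477
[ 0.104  0.254  1.895  0.     0.993 -1.294]
[[ 0.985 -0.001  0.172]
 [-0.172  0.     0.985]
 [-0.001 -1.    -0.   ]] [0.5958 0.0873 0.089 ]m.py:7: RuntimeWarning: Mean of empty slice.
  q=P[red]; t=q[abs(q[:,2]-.126)<.004]; print(len(q),len(t),t.mean(0),(t.min(0)+t.max(0))/2,t.max(0)-t.min(0),np.median(t[:,2]))
  ret = um.true_divide(
Traceback (most recent call last):
  File "m.py", line 7, in <module>
    q=P[red]; t=q[abs(q[:,2]-.126)<.004]; print(len(q),len(t),t.mean(0),(t.min(0)+t.max(0))/2,t.max(0)-t.min(0),np.median(t[:,2]))
                                                                         ~~~~~^^^
ValueError: zero-size array to reduction operation minimum which has no identity
```

```bash
cat > v.py <<'E'
from h import *
import sys
for n in sys.argv[2:]:
    s,c,P,T=grab(n); cv2.imwrite(f"pics/{n}{sys.argv[1]}.png",c["image"][:,:,::-1])
print({k:np.round(s[k],4) for k in("time","tool_pos","wrist_force","torque","width")})
E
python3 v.py 6 wrist
```

```text
{'time': np.float64(8.6), 'tool_pos': array([0.5958, 0.0873, 0.0891]), 'wrist_force': array([-4.8832,  0.8693, 12.5737]), 'torque': array([-0.0195,  0.6622,  0.0044]), 'width': np.float64(0.4813)}
```

View pics/wrist6.png

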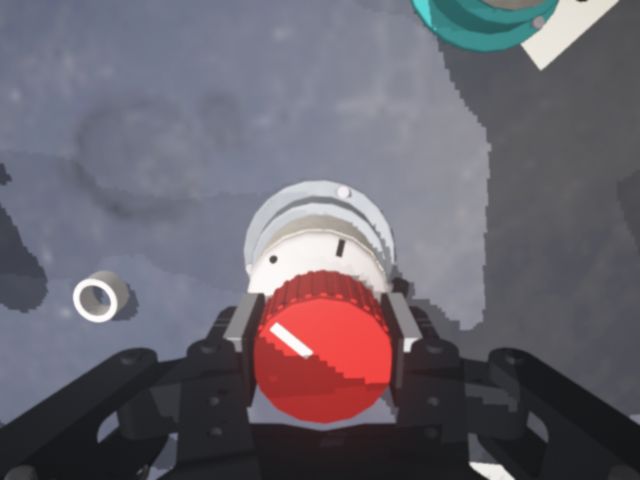

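The pointer at (291,341) now lines up with the black open dot at (273,259), a turn of about 67°. Now I'll lift straight up, slowly at first.

```bash
python3 -m handwheel '[[0,-0.003,0,0,0,0,0],[0,-0.004,0,0,0,0,0],[0,-0.005,0,0,0,0,0],[0,-0.006,0,0,0,0,0],[0,-0.006,0,0,0,0,0],[0,0,0,0,0,0,0]]'; python3 v.py 7 wrist scene
```

```text
time: 9.4
tool_pos: [0.5964, 0.0873, 0.112]
tcp_rot: [-1.566, 0.135, -0.136]
wrist_force: [1.1, 0.2, -0.7]
width: 0.473
{'time': np.float64(9.45), 'tool_pos': array([0.5962, 0.0873, 0.1118]), 'wrist_force': array([-0.41  , -0.0925,  0.8031]), 'torque': array([ 0.044 , -0.0365,  0.0212]), 'width': np.float64(0.4776)}
```

View pics/wrist7.png

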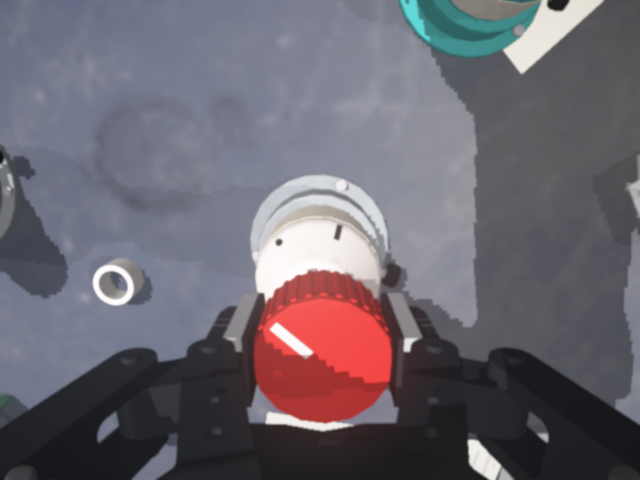

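The cap sits at the same place in the gripper as before and lifts without resistance. I'll carry on up to a TCP height of about 0.168.

```bash
python3 -m handwheel '[[0,-0.008,0,0,0,0,0],[0,-0.01,0,0,0,0,0],[0,-0.012,0,0,0,0,0],[0,-0.012,0,0,0,0,0],[0,-0.008,0,0,0,0,0],[0,-0.005,0,0,0,0,0],[0,-0.001,0,0,0,0,0],[0,0,0,0,0,0,0]]'; python3 -m handwheel '[[0,0,0,0,0,0,0],[0,0,0,0,0,0,0],[0,0,0,0,0,0,0]]'; python3 v.py 8 wrist top scene
python3 - <<'E'
from h import *
s,c,P,T=grab("scene"); im=c["image"].astype(int)
m=(im[...,0]>110)&(im[...,1]<80)&(im[...,2]<80)&(abs(P[...,0]-.6)<.05)&(abs(P[...,1]-.09)<.05)&(P[...,2]>.1)
q=P[m]; print(len(q),np.percentile(q,[1,50,99],axis=0).round(4)); print(R.from_rotvec(s["tcp_rot"]).as_matrix().round(3), abs(s["joint_vel"]).max())
E
```

```text
time: 10.5
tool_pos: [0.5958, 0.0872, 0.1672]
tcp_rot: [-1.567, 0.136, -0.135]
wrist_force: [0.6, 0.4, -0.9]
width: 0.473
time: 10.88
tool_pos: [0.5959, 0.0873, 0.1673]
tcp_rot: [-1.567, 0.136, -0.135]
wrist_force: [-0.3, 0.2, -0.4]
width: 0.48
{'time': np.float64(10.975), 'tool_pos': array([0.596 , 0.0873, 0.1675]), 'wrist_force': array([0.1434, 0.5411, 0.0943]), 'torque': array([-0.0175,  0.0422,  0.015 ]), 'width': np.float64(0.478)}
428 [[0.5746 0.0685 0.1695]
 [0.5817 0.0911 0.1873]
 [0.6162 0.1061 0.1957]]
[[ 0.985 -0.     0.172]
 [-0.172  0.     0.985]
 [-0.    -1.    -0.   ]] 0.0021152693208113123
```

View pics/scene8.png

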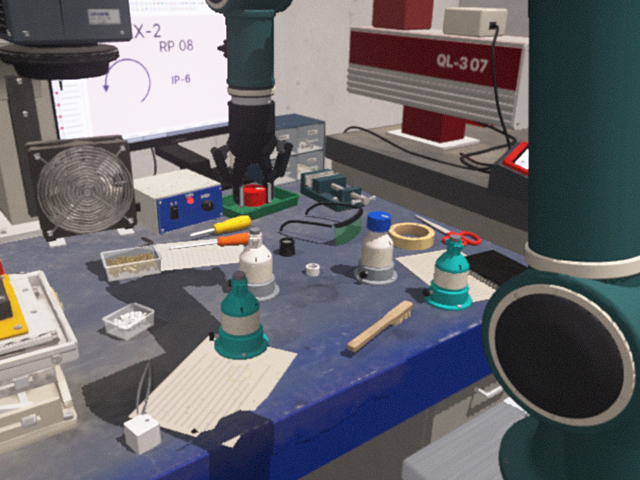

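View pics/wrist8.png

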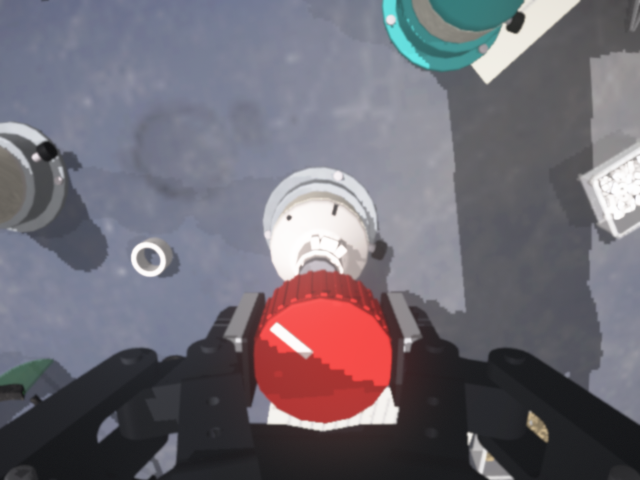

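The scene view shows the cap in the gripper at (255,195), upright above the open bottle at (256,245), with nothing else disturbed. Its rim is at about z = 0.171, some 48 mm above the mouth, and it is still.

```bash
python3 -c "
from workcell import workorder
print(workorder.finish_job())"
```

```text
the job is handed in; nothing more can be done
None
```

The red cap is off its bottle and still held in the gripper, and the job is handed in (about 11 s on the robot's clock). I gripped it at 60 N, raised to 80 N for the press. I pressed it down to about 6.5 mm by the spring force (12–13 N), turned it about 67° anticlockwise while pressed, then lifted it straight up.

**Last checks:**
- **Cap:** it is upright, still and unslipped in the pads. Its rim is at about z = 0.171–0.172, roughly 48–49 mm above the mouth.
- **Forces:** the wrist force was about 0 N at the end, and I saw no reading above about 14 N.
- **Other objects:** in the last scene picture the blue bottle, ring, loupe, brush and turquoise look-alikes look undisturbed. I judged this by eye and did not measure it.

**Disagreements and failures:**
- The top and wrist cameras differed by about 2 mm on the cap centre. I used the wrist value, and the cap was then centred between the pads to within 1 mm.
- The top-camera circle fit failed because the arm was in the way, so I ignored it.
- One measuring script crashed during the turn. I looked at a new picture instead, which showed the pointer lined up with the open dot.

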